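# Brush out the paper drill's chip chute and hold its spring gate open

## Task

Clear the paper drill's chip chute: take the long brush from its holder, scrub the inside of the upright metal tube (right down to the bottom, up until the brush's foot is near the rim, right down again), then stand it back in its holder, head down, and let go. Then swing the spring-loaded gate arm by its upright post all the way forward to its stop and finish while still holding it there with the gripper. Leave the tape dispenser and clock where they are.

Things in the scene. Friction and masses are not known exactly. Their poses are not given: they have to be found in the camera images.
- brush_mid (a point): Middle of the loose brush (200 mm long, 90 g), 100 mm above its lower end; z runs up the handle. It starts upright, head down, in its holder. From the lower end: rigid round bristle head 36 mm wide to 68 mm, steel neck 9 mm wide to 90 mm, round wooden handle 17 mm wide to 200 mm. A grip 55 to 75 mm above this point keeps the fingers clear of holder and tube.
- brush_foot (a point): Centre of the lower end of the brush's head, 100 mm below brush_mid along the brush.
- holder_floor (a point): The brush holder: grey round plastic cup fixed to the table on a foot disc 100 mm wide. This point is the centre of its inner floor, 8 mm above the table. Bore 62 mm wide up to 50 mm above the table, then a flared mouth widening to 90 mm (102 mm outside) at the rim, 70 mm above the table.
- chute_floor (a point): Centre of the bottom of the chip chute's upright open aluminium tube (top of the gate plate), 41 mm above the table. Tube 72 mm wide inside, 80 outside, rim 132 mm above the table, on a fixed grey base 200 x 310 x 12 mm. Axes of the unit: z up; x 'forward', the way the gate arm swings, roughly away from the robot; y from pivot column to tube.
- pivot (a point): Top of the steel pivot column between tube and arm, 120 mm above the table, 44 mm wide, on the vertical axis about which the gate arm turns; 78 mm from the tube's axis along the unit's -y. Same axes as chute_floor.
- gate_arm (a joint): Angle (rad) of the gate arm about the column, counter-clockwise from above: 0 = gate shut, where the spring keeps it; 0.9 = wound forward to its stop, gate open. It springs back if let go. The spring needs about 2.7 N at the post to start and 5.7 N at the stop.
- gate_post (a point): Upright black round grip post at the gate arm's end, 18 mm wide, from 48 to 148 mm above the table; this point is on its axis, 123 mm up. It runs on a circle of 105 mm radius about the column: gate shut, it is 46 mm behind (unit -x) and 95 mm to -y of the column; at the stop 46 mm ahead (+x) and 95 mm to -y. The flat arm below is 36 to 50 mm above the table.
- tape_dispenser: Bystander: grey desk tape dispenser, 160 x 60 x 86 mm, loose, to be left alone. Origin at the centre of its underside, x along its length.
- clock: Bystander: small white square desk clock, 28 x 75 x 75 mm, loose. Origin at the centre of its underside.

How it is judged:
On the way, in this order (a step that is already met when the one before it is completed fails the run):
1. the brush's head is pushed right down inside the tube (horizontal distance between brush_foot and chute_floor below 0.03 m and z of brush_foot in the frame of chute_floor below 0.018 m), for 0.1 s.
2. the brush is drawn up inside the tube, foot 55 mm or more above the tube's bottom (horizontal distance between brush_foot and chute_floor below 0.036 m and z of brush_foot in the frame of chute_floor between 0.055 and 0.115 m).
3. the brush is pushed right down inside the tube a second time (all of step 1), for 0.1 s.
4. the brush stands in its holder again, let go, with the gate still shut (horizontal distance between brush_foot and holder_floor below 0.018 m and z of brush_foot in the frame of holder_floor below 0.012 m and angle between brush_foot's own z axis and vertical below 0.5 rad and contact force between the fingers and brush below 0.1 N and value of joint gate_arm below 0.15 rad), for 0.2 s.
5. the gripper has wound the gate arm forward to its stop (value of joint gate_arm above 0.83 rad and contact force between the fingers and gate_arm above 1 N), for 0.2 s.
At the end, for the whole second after the job is handed in: The brush stands at rest in its holder, head down (foot within 18 mm of the holder's centre and 12 mm of its floor, tilted less than 0.5 rad), not touched by the gripper; the gate arm is still, within 0.07 rad of its stop (joint above 0.83), with the fingers pressing on it by more than 1 N (all of step 5 and horizontal distance between brush_foot and holder_floor below 0.018 m and z of brush_foot in the frame of holder_floor below 0.012 m and angle between brush_foot's own z axis and vertical below 0.5 rad and contact force between the fingers and brush below 0.1 N and linear speed of brush below 0.03 m/s and velocity of joint gate_arm between -0.1 and 0.1 rad/s); the arm keeps its last pose, push and grip.
It fails at once if the tape dispenser is pushed more than 30 mm from its place (distance of tape_dispenser from where it was at the start of the episode above 0.03 m).
It fails at once if the clock is pushed more than 30 mm from its place (distance of clock from where it was at the start of the episode above 0.03 m).
It also fails if it takes over 72 s, if anything falls off the work surface, if the arm or the gripper's body presses on something with over 40 N, if the wrist force passes 120 N, or if a joint passes its speed limit or range.

## Robot

A 6-joint arm with a two-finger parallel gripper is mounted at the origin on the work surface. World frame = base frame: x ahead of the robot, y to its left, z up, the work surface at z = 0. Lengths are in m, angles in rad, forces in N, time in s.
With the tool pointing down it reaches from about 0.35 to 0.85 m from the base axis. Payload 8.1 kg.
Tool frame: the origin (TCP) lies on the mounting face of the last link; the fingertips stand 186 mm ahead of it and the grasp point (between the pads) lies 167 mm ahead of it; z points along the fingers, y is the line along which they close (so a half turn about z gives the same grasp; the last joint's range is limited). The gripper opens to 93 mm and grips with 3 to 60 N. Pads are 15 mm wide; open, the fingers measure 128 mm over their backs; the gripper's body (75 mm by 188 mm) begins 65 mm behind the grasp point.
Start: joints at [-1.288, 0.13, 1.488, -0, 1.523, -0.085], TCP at [0.216, -0.56, 0.405] pointing down, gripper open.
Joint ranges: [-2.96, 2.96], [-0.89, 2.26], [0.02, 2.5], [-1.34, 4.48], [0, 2.73], [-2.66, 2.66]. Speed limits (rad/s): [2.39, 2.39, 2.79, 3.14, 3.14, 3.14].

## Interface

Orientations are given as a rotation vector (axis times angle).
In Python, from plant import * gives the robot as it stands. The module is installed in compiled form; this text tells all that it offers.
- The arm moves only by the tool arm_command, never from a script. Its argument "increments" is a list of rows, each a list of 6 numbers: the shift along the tool's x, y, z in units of 0.2 m (1.0 is 0.2 m), then the turn, a rotation vector about the tool's x, y, z in units of pi rad (1.0 is pi rad). A call has exactly 5 rows; each row is the pose to reach, as a shift and turn from the pose commanded when the call began, along the tool's axes at that moment, turning the shorter way round; what a row does not reach only later rows make up. A row lasts 1/8 s, in which the tool goes at most 62.5 mm and 10.7 degrees, less where a joint would pass 70% of its speed; a pose out of reach is approached as far as the arm can. A call with a number of a shift or a turn outside -1 to 1 is refused whole. A call with a gripper value outside its range is refused whole. "fingers" is the closure, from -1 (fully open) to 1 (shut), set as the call begins (left out, the last holds). The fingers move at their own pace and stop on an object; "force" is the grip in N (left out, the last holds). Time passes only in rows, so rows that repeat a pose let the fingers close, or fill a call up. It gives the time, the measured TCP pose, the force, the opening and the grip force at its end, in the units of the state.
- read_state(): the state, without advancing time (a new reading comes with each control period).
- read_camera(name): name is "side" or "top" or "wrist"; returns a dict with "image" (400x640x3 uint8, red, green, blue), "fx", "fy", "cx", "cy" (pixels), "k1" (the pictures are not rectified: a ray, as slopes to the right and down, at radius r is drawn at 1 + k1 r^2 times it, then the intrinsics apply), "T" (4x4, takes a point from camera to world coordinates). Camera axes: x right, y down, z forward; pixel columns grow to the right and rows downward; lengths in m; the calibration is good to about 2 mm. A picture is of the moment at which its call begins. There is no depth.
- close_job(): hands the job in; it is judged then, once.
The state is a dict: "t": time; "q": joint angles; "dq": joint speeds; "joint_torque": joint torques, N m; "tool_pos": TCP position; "orientation": TCP orientation; "force": force on the tool from outside, world axes, zero at the start; "wrist_torque": the same for the moment, N m; "opening": finger opening in m; "gripper_force": force on a finger pad.
Only numpy, scipy, OpenCV 4.12 (cv2) and the standard library are available. Lean on these libraries where they do the work, as an engineer would, in place of code of your own. Each camera call takes 0.05 s, during which the arm holds its last target. There are 200 camera calls.

## Working session

There is one attempt and no reset: what is moved stays moved. The work goes in short steps, Python scripts to look and compute and a tool call to move; the robot and the scene stay as the last step left them, time stands still between calls to the robot, and variables do not carry over. Pictures are saved under pics/ and viewed, at most 10 in all, crops included, and the job is handed in when it is done.

Besides the shell and the picture viewer there is one more tool, called after "Emit:" as name(argument=value, ...) on one line, values as JSON. arm_command: Moves the arm, as the interface text tells. Shifts and turns lie within -1 to 1; 1 stands for 0.2 m of shift or pi rad of turn. Its arguments: {"type":"object","properties":{"increments":{"type":"array","items":{"type":"array","items":{"type":"number","minimum":-1,"maximum":1}}},"fingers":{"type":"number"},"force":{"type":"number"}},"required":["increments"]}

```bash
mkdir -p pics; python3 - <<'E'
from plant import *
import cv2,numpy as np
for n in ("side","top"):
    c=read_camera(n); cv2.imwrite(f"pics/{n}0.png",c["image"][:,:,::-1]); print(n,c["fx"],c["cx"],c["cy"],c["k1"],np.round(c["T"],3).tolist())
s=read_state();print(s)
E
```

```text
side 389.8846243917945 312.7155288462241 198.3746042258564 0.022707593965727062 [[-0.943, -0.251, 0.219, 0.395], [-0.333, 0.702, -0.63, 0.517], [0.005, -0.667, -0.745, 0.719], [0.0, 0.0, 0.0, 1.0]]
top 489.30283841603296 319.65013412067117 197.29880379562766 -0.10284083273611364 [[-0.025, -0.996, 0.083, 0.497], [-1.0, 0.026, 0.007, -0.017], [-0.009, -0.083, -0.996, 1.266], [0.0, 0.0, 0.0, 1.0]]
{'t': 0.1, 'q': array([-1.28835785e+00,  1.31051354e-01,  1.48915948e+00,  3.04837323e-06,
        1.52301278e+00, -8.54039037e-02]), 'dq': array([ 0.00134319, -0.00099388, -0.00267439, -0.00018259,  0.00104773,
       -0.00027793]), 'joint_torque': array([ 9.64026476e-04, -5.61340463e+01, -4.93097699e+01,  7.70353130e-02,
        2.91773910e-02, -4.92283027e-05]), 'tool_pos': array([ 0.21572275, -0.55965511,  0.40381857]), 'orientation': array([-3.08701099e+00, -5.74256274e-01,  2.47097372e-04]), 'force': array([-0.43723428,  0.28438638,  0.55325768]), 'wrist_torque': array([-0.02163823, -0.03632226,  0.03285432]), 'gripper_force': 0.0, 'opening': 0.09286051947652031}
```

View pics/side0.png

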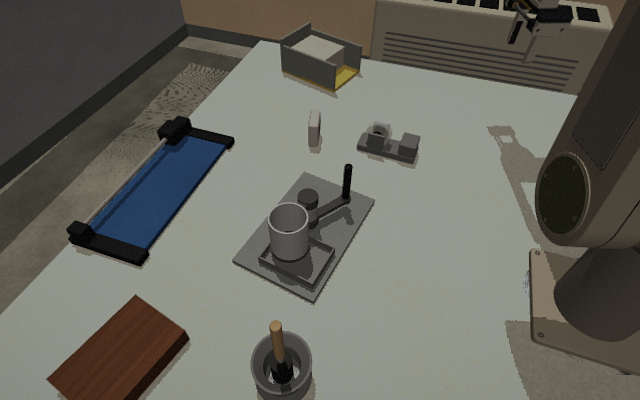

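View pics/top0.png

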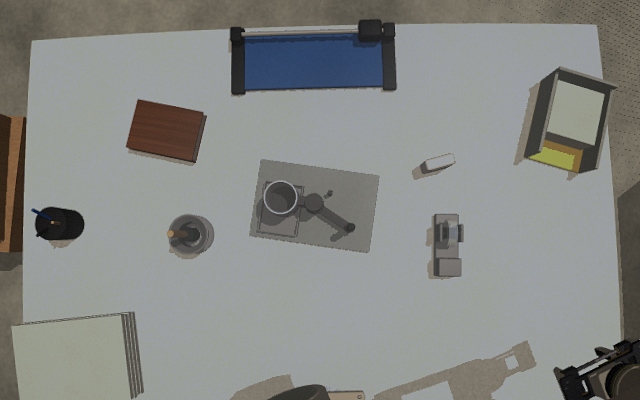

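Side view: brush handle top at about (276,325), holder (281,365), tube rim (289,218), post top (348,166). Top view: holder (190,236), tube rim (281,197), pivot (315,203), post (349,228), clock (438,163), dispenser (447,245). I'll enlarge the top view for exact pixels.

```bash
cat > h.py <<'E'
from plant import *
import cv2,numpy as np
from scipy.spatial.transform import Rotation as R
def ray(c,u,v):
    K=np.array([[c["fx"],0,c["cx"]],[0,c["fy"],c["cy"]],[0,0,1.]])
    x,y=cv2.undistortPoints(np.array([[[u,v]]],float),K,np.array([c["k1"],0,0,0.]))[0,0]
    return c["T"][:3,3],c["T"][:3,:3]@np.array([x,y,1.])
def onz(c,u,v,z):
    o,d=ray(c,u,v); return o+d*(z-o[2])/d[2]
def two(c1,p1,c2,p2):
    o1,d1=ray(c1,*p1);o2,d2=ray(c2,*p2)
    s=np.linalg.lstsq(np.c_[d1,-d2],o2-o1,rcond=None)[0]
    a,b=o1+d1*s[0],o2+d2*s[1]; return (a+b)/2,np.linalg.norm(a-b)
def pose():
    s=read_state(); return s["tool_pos"],R.from_rotvec(s["orientation"]),s
def go(p,Rm):
    """increment (units) from measured pose to TCP pose p, rotation Rm"""
    p0,R0,_=pose(); return np.round(np.r_[R0.inv().apply(np.array(p)-p0)/.2,(R0.inv()*Rm).as_rotvec()/np.pi],4)
E
python3 - <<'E'
from h import *
import pickle
c={n:read_camera(n) for n in("top","side")}; pickle.dump(c,open("c.pkl","wb"))
t=c["top"]["image"][150:270,150:390,::-1]; s=c["side"]["image"][150:400,200:400,::-1]
a=cv2.resize(t,None,fx=3.3,fy=3.3,interpolation=cv2.INTER_CUBIC); a=np.clip(a*1.4,0,255)
cv2.imwrite("pics/topz.png",a)
b=cv2.resize(s,None,fx=2.4,fy=2.4,interpolation=cv2.INTER_CUBIC); cv2.imwrite("pics/sidez.png",np.clip(b*1.3,0,255))
E
```

```text
[ WARN:0@0.914] global loadsave.cpp:1063 imwrite_ Unsupported depth image for selected encoder is fallbacked to CV_8U.
```

View pics/topz.png

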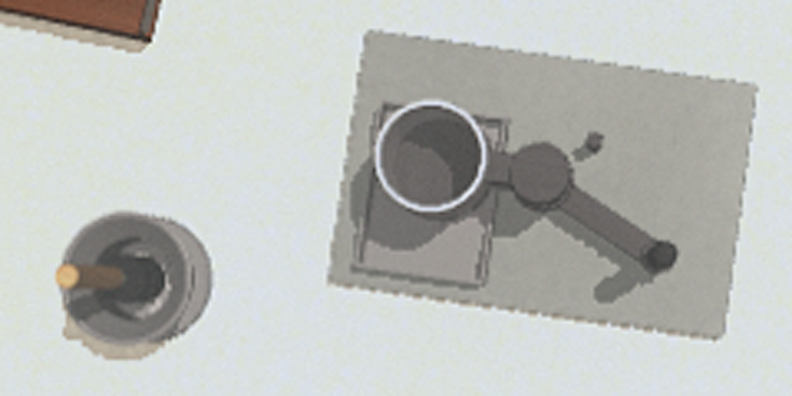

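View pics/sidez.png

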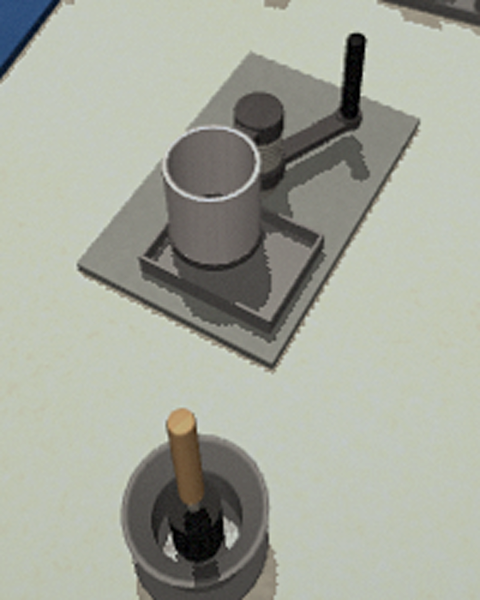

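Zoomed views (tz = top, sz = side): tube rim centre tz(431,155)/sz(212,163); holder rim tz(128,278)/sz(195,510); handle top tz(67,276)/sz(182,418); post top tz(662,252)/sz(356,40); pivot tz(541,172)/sz(259,107).

```bash
python3 - <<'E'
from h import *
import pickle
c=pickle.load(open("c.pkl","rb"))
P={"tube":((431,155),(212,163),.132),"holder":((128,278),(195,510),.07),"handle":((67,276),(182,418),.2),"post":((662,252),(356,40),.148),"pivot":((541,172),(259,107),.12)}
for k,(a,b,z) in P.items():
    a=np.array(a)/3.3+150-.35; b=np.array(b)/2.4+[200,150]-.3
    p,e=two(c["top"],a,c["side"],b); print(k,p.round(4),round(e,4),onz(c["top"],*a,z).round(4),onz(c["side"],*b,z).round(4))
for n,uv,z in(("disp",(447,245),.05),("clock",(438,163),.07)): print(n,onz(c["top"],*uv,z).round(3))
for uv in ((367,30),(757,85),(720,338),(329,283)): print(onz(c["top"],uv[0]/3.3+149.65,uv[1]/3.3+149.65,.012).round(4))
E
```

```text
tube [0.5968 0.0823 0.1299] 0.0003 [0.5964 0.082  0.132 ] [0.5962 0.0838 0.132 ]
holder [0.5165 0.3185 0.0624] 0.0017 [0.5156 0.3162 0.07  ] [0.5159 0.321  0.07  ]
handle [0.5161 0.3186 0.2091] 0.0009 [0.5158 0.3214 0.2   ] [0.5187 0.3152 0.2   ]
post [ 0.5234 -0.078   0.1471] 0.0004 [ 0.5236 -0.0779  0.148 ] [ 0.523  -0.0771  0.148 ]
pivot [0.5838 0.0051 0.1223] 0.0014 [0.5833 0.0049 0.12  ] [0.5853 0.0033 0.12  ]
disp [ 0.472 -0.323  0.05 ]
clock [ 0.675 -0.305  0.07 ]
[0.7069 0.1413 0.012 ]
[ 0.6553 -0.1637  0.012 ]
[ 0.4591 -0.1282  0.012 ]
[0.5091 0.1739 0.012 ]
```

Emit:
arm_command(increments=[[0.2,-0.2,-0.02,0,0,-0.0567],[0.4,-0.4,-0.04,0,0,-0.1133],[0.6,-0.6,-0.06,0,0,-0.17],[0.8,-0.8,-0.08,0,0,-0.2267],[1,-1,-0.1,0,0,-0.2833]], fingers=-1, force=25)

```text
t: 0.82
tool_pos: [0.3308, -0.2996, 0.4248]
orientation: [2.535, 1.855, 0.0]
force: [0.9, -0.7, 0.3]
opening: 0.0929
gripper_force: 0.0
```

Emit:
arm_command(increments=[[0.2,0.12,0,0,0,-0.02],[0.4,0.24,0,0,0,-0.04],[0.6,0.36,0,0,0,-0.06],[0.8,0.48,0,0,0,-0.08],[1,0.6,0,0,0,-0.1]])

```text
t: 1.45
tool_pos: [0.5072, -0.1467, 0.4247]
orientation: [2.218, 2.225, -0.0]
force: [0.5, -1.4, 0.8]
opening: 0.0931
gripper_force: 0.0
```

Emit:
arm_command(increments=[[0.2,0,0,0,0,0],[0.4,0,0,0,0,0],[0.6,0,0,0,0,0],[0.8,0,0,0,0,0],[1,0,0,0,0,0]])

```text
t: 2.08
tool_pos: [0.5058, 0.0533, 0.4246]
orientation: [-2.22, -2.223, 0.0]
force: [1.1, -0.3, 0.4]
opening: 0.0928
gripper_force: 0.0
```

Emit:
arm_command(increments=[[0.25,0,0,0,0,0],[0.5,0,0,0,0,0],[0.75,0,0,0,0,0],[0.95,0,0,0,0,0],[0.95,0,0,0,0,0]])

```text
t: 2.7
tool_pos: [0.5052, 0.2444, 0.4243]
orientation: [-2.216, -2.226, 0.001]
force: [-0.5, -0.7, 0.8]
opening: 0.0931
gripper_force: 0.0
```

```bash
python3 - <<'E'
from h import *
p,r,s=pose(); print(p,s["q"].round(2)); print(r.as_matrix().round(3)); c=read_camera("wrist"); cv2.imwrite("pics/w1.png",c["image"][:,:,::-1])
print(go([.516,.3185,.424],R.from_matrix([[0,1,0],[1,0,0],[0,0,-1]])))
E
```

```text
[0.50519651 0.24441828 0.42428328] [0.36 0.02 1.57 0.   1.55 0.35]
[[-0.005  1.    -0.001]
 [ 1.     0.005  0.   ]
 [ 0.    -0.001 -1.   ]]
[ 3.773e-01  5.420e-02  1.200e-03 -2.000e-04  1.000e-04  1.200e-03]
```

View pics/w1.png

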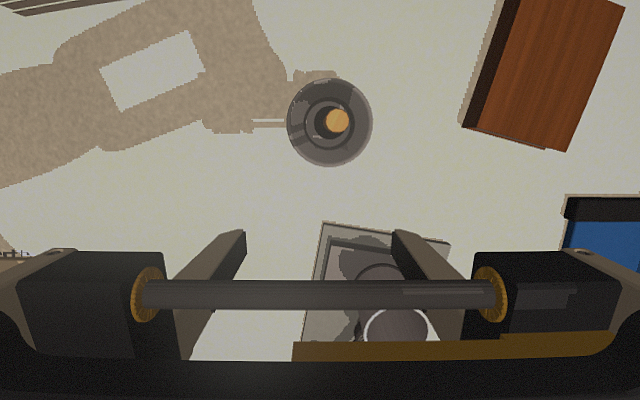

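Wrist view: handle top at (337,120), inside the holder rim, whose centre is near (330,121). Tube rim at (395,330) lies partly behind the gripper.

```bash
python3 - <<'E'
from h import *
c=read_camera("wrist"); print(onz(c,337,120,.208),onz(c,330,121,.07))
E
```

```text
[0.5173847  0.31898788 0.208     ] [0.51805875 0.32025559 0.07      ]
```

Emit:
arm_command(increments=[[0.19,0.03,0,0,0,0],[0.37,0.058,0,0,0,0],[0.373,0.058,0.15,0,0,0],[0.373,0.058,0.32,0,0,0],[0.373,0.058,0.42,0,0,0]])

```text
t: 3.42
tool_pos: [0.5172, 0.3151, 0.3386]
orientation: [-2.221, -2.221, 0.004]
force: [-0.1, 0.4, -0.3]
opening: 0.0929
gripper_force: 0.0
```

Emit:
arm_command(increments=[[0,0,0,0,0,0],[0,0,0,0,0,0],[0,0,0,0,0,0],[0,0,0,0,0,0],[0,0,0,0,0,0]], fingers=1, force=30)

```text
t: 4.05
tool_pos: [0.5174, 0.3167, 0.3413]
orientation: [2.22, 2.223, 0.001]
force: [-0.7, -0.4, 0.2]
opening: 0.0474
gripper_force: 0.0
```

Emit:
arm_command(increments=[[0,0,0,0,0,0],[0,0,0,0,0,0],[0,0,0,0,0,0],[0,0,0,0,0,0],[0,0,0,0,0,0]])

```text
t: 4.68
tool_pos: [0.5173, 0.3166, 0.3407]
orientation: [-2.22, -2.223, 0.0]
force: [0.7, 0.8, -0.7]
opening: 0.0165
gripper_force: 30.0
```

Emit:
arm_command(increments=[[0,0,-0.1,0,0,0],[0,0,-0.3,0,0,0],[0,0,-0.55,0,0,0],[0,0,-0.8,0,0,0],[0,0,-0.9,0,0,0]])

```text
t: 5.3
tool_pos: [0.5171, 0.3165, 0.527]
orientation: [2.218, 2.221, 0.011]
force: [0.4, -0.3, -0.9]
opening: 0.0164
gripper_force: 30.0
```

```bash
python3 - <<'E'
from h import *
p,r,s=pose(); print(p,s["opening"],s["gripper_force"],s["force"]); c=read_camera("side");d=read_camera("top"); cv2.imwrite("pics/s2.png",np.hstack([c["image"][200:400,150:450,::-1],d["image"][120:320,100:400,::-1]]))
print(go([.597,.0825,.51],R.from_matrix([[0,1,0],[1,0,0],[0,0,-1]])))
E
```

```text
[0.51705871 0.31651885 0.52704765] 0.016378216398651207 29.999767541885376 [ 0.41876333 -0.26630289 -0.86252236]
[-1.1713e+00  3.9690e-01  7.9200e-02  2.1000e-03 -1.1000e-03  4.0000e-04]
```

View pics/s2.png

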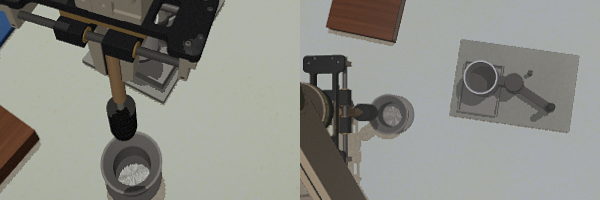

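The side and top crops show the brush hanging straight down in the gripper, head (122,118) fully out of the holder; tube and gate are undisturbed.

Emit:
arm_command(increments=[[-0.2,0.08,0,0,0,0],[-0.4,0.16,0,0,0,0],[-0.6,0.24,0,0,0,0],[-0.8,0.32,0,0,0,0],[-1,0.4,0,0,0,0]])

```text
t: 6.02
tool_pos: [0.5977, 0.1154, 0.5197]
orientation: [-2.219, -2.222, 0.002]
force: [1.0, -0.8, -0.9]
opening: 0.0166
gripper_force: 30.0
```

Emit:
arm_command(increments=[[-0.1,0,0,0,0,0],[-0.175,0,0,0,0,0],[-0.175,0,0.1,0,0,0],[-0.175,0,0.1,0,0,0],[-0.175,0,0.1,0,0,0]])

```text
t: 6.65
tool_pos: [0.5973, 0.0824, 0.5012]
orientation: [-2.219, -2.224, -0.0]
force: [0.3, -0.3, -0.9]
opening: 0.0166
gripper_force: 30.0
```

```bash
python3 - <<'E'
from h import *
p,r,s=pose(); print(p,s["opening"],s["force"]); c=read_camera("side"); cv2.imwrite("pics/s3.png",cv2.resize(c["image"][80:300,200:420,::-1],None,fx=2.5,fy=2.5))
E
```

```text
[0.59728456 0.08236987 0.50122887] 0.016649131546447 [ 0.26307807 -0.33617763 -0.88148898]
```

View pics/s3.png

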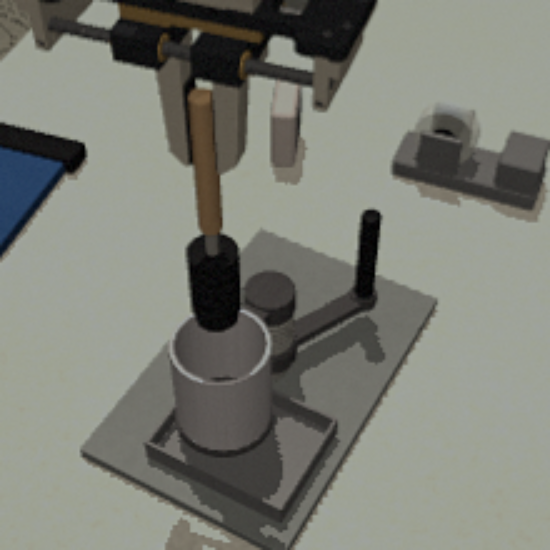

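The side crop shows the head's foot (214,318) above the tube mouth, whose rim centre is (221,345), with the brush parallel to the tube walls.

Emit:
arm_command(increments=[[0,0,0.1,0,0,0],[0,0,0.25,0,0,0],[0,0,0.4,0,0,0],[0,0,0.52,0,0,0],[0,0,0.6,0,0,0]])

```text
t: 7.32
tool_pos: [0.597, 0.0818, 0.3782]
orientation: [-2.219, -2.222, 0.003]
force: [0.1, 0.2, -1.9]
opening: 0.0167
gripper_force: 30.0
```

Emit:
arm_command(increments=[[0,0,0.01,0,0,0],[0,0,0.015,0,0,0],[0,0,0.015,0,0,0],[0,0,0.015,0,0,0],[0,0,0.015,0,0,0]])

```text
t: 7.95
tool_pos: [0.5977, 0.0817, 0.3783]
orientation: [2.22, 2.222, 0.001]
force: [0.1, 0.3, -0.9]
opening: 0.0165
gripper_force: 30.0
```

Emit:
arm_command(increments=[[0,0,-0.12,0,0,0],[0,0,-0.26,0,0,0],[0,0,-0.38,0,0,0],[0,0,-0.38,0,0,0],[0,0,-0.38,0,0,0]])

```text
t: 8.57
tool_pos: [0.5974, 0.0817, 0.4525]
orientation: [-2.22, -2.222, 0.001]
force: [-0.2, 0.4, -0.7]
opening: 0.0167
gripper_force: 30.0
```

Emit:
arm_command(increments=[[0,0,0.12,0,0,0],[0,0,0.26,0,0,0],[0,0,0.385,0,0,0],[0,0,0.385,0,0,0],[0,0,0.385,0,0,0]])

```text
t: 9.2
tool_pos: [0.5972, 0.0817, 0.3756]
orientation: [-2.219, -2.222, 0.002]
force: [-0.0, -1.3, -0.2]
opening: 0.0164
gripper_force: 30.0
```

Emit:
arm_command(increments=[[0,0,0,0,0,0],[0,0,0,0,0,0],[0,0,-0.1,0,0,0],[0,0,-0.35,0,0,0],[0,0,-0.6,0,0,0]])

```text
t: 9.82
tool_pos: [0.5972, 0.0817, 0.4996]
orientation: [2.22, 2.222, 0.001]
force: [0.8, 0.2, -1.5]
opening: 0.0164
gripper_force: 30.0
```

Emit:
arm_command(increments=[[0,0,-0.05,0,0,0],[0,0,-0.1,0,0,0],[0.2,-0.08,-0.1,0,0,0],[0.5,-0.2,-0.1,0,0,0],[0.8,-0.32,-0.1,0,0,0]])

```text
t: 10.45
tool_pos: [0.5341, 0.2388, 0.5151]
orientation: [-2.22, -2.22, 0.004]
force: [1.1, 0.2, -0.8]
opening: 0.0167
gripper_force: 30.0
```

```bash
python3 - <<'E'
from h import *
p,r,s=pose(); print(p,s["opening"],s["force"])
print(go([.517,.3165,.5],R.from_matrix([[0,1,0],[1,0,0],[0,0,-1]])))
E
```

```text
[0.53412114 0.23880558 0.51509426] 0.01673330915520022 [ 1.12177396  0.17387926 -0.79107835]
[ 3.885e-01 -8.540e-02  7.540e-02 -9.000e-04  3.000e-04  0.000e+00]
```

Emit:
arm_command(increments=[[0.2,-0.04,0,0,0,0],[0.375,-0.08,0,0,0,0],[0.375,-0.08,0.1,0,0,0],[0.375,-0.08,0.3,0,0,0],[0.375,-0.08,0.45,0,0,0]])

```text
t: 11.08
tool_pos: [0.5185, 0.3115, 0.4227]
orientation: [-2.22, -2.221, 0.007]
force: [0.7, -0.3, -0.4]
opening: 0.0163
gripper_force: 30.0
```

```bash
python3 - <<'E'
from h import *
p,r,s=pose(); print(p,s["opening"],s["force"]); c=read_camera("side");d=read_camera("top"); cv2.imwrite("pics/s4.png",cv2.resize(c["image"][220:400,200:420,::-1],None,fx=2.5,fy=2.5))
E
```

```text
[0.51852694 0.31151588 0.42270758] 0.016311210540520524 [ 0.74010467 -0.28814302 -0.43503513]
```

View pics/s4.png

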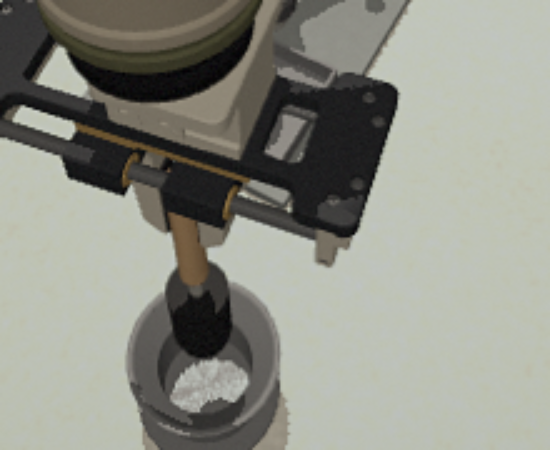

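The side crop shows the head (203,330) above the bore and inside the holder's rim.

Emit:
arm_command(increments=[[0,0,0,0,0,0],[0,0,0.15,0,0,0],[0,0,0.28,0,0,0],[0,0,0.38,0,0,0],[0,0,0.42,0,0,0]])

```text
t: 11.8
tool_pos: [0.5189, 0.3125, 0.3423]
orientation: [-2.22, -2.222, 0.001]
force: [-0.5, 0.2, -0.1]
opening: 0.0166
gripper_force: 30.0
```

Emit:
arm_command(increments=[[0,0,0.01,0,0,0],[0,0,0.01,0,0,0],[0,0,0.01,0,0,0],[0,0,0.01,0,0,0],[0,0,0.01,0,0,0]])

```text
t: 12.42
tool_pos: [0.5189, 0.3127, 0.341]
orientation: [2.22, 2.223, 0.001]
force: [-0.6, 0.3, -1.0]
opening: 0.0166
gripper_force: 30.0
```

Emit:
arm_command(increments=[[0.01,0,0,0,0,0],[0.02,-0.005,0,0,0,0],[0.02,-0.005,0.002,0,0,0],[0.02,-0.005,0.003,0,0,0],[0.02,-0.005,0.003,0,0,0]])

```text
t: 13.05
tool_pos: [0.5179, 0.3166, 0.3401]
orientation: [2.22, 2.223, -0.0]
force: [-0.4, 0.2, -0.7]
opening: 0.0165
gripper_force: 30.0
```

Emit:
arm_command(increments=[[0,0,0,0,0,0],[0,0,0,0,0,0],[0,0,0,0,0,0],[0,0,0,0,0,0],[0,0,0,0,0,0]], fingers=-1)

```text
t: 13.68
tool_pos: [0.5179, 0.3167, 0.3402]
orientation: [-2.22, -2.223, -0.0]
force: [0.1, 0.5, -0.3]
opening: 0.0623
gripper_force: 0.0
```

Emit:
arm_command(increments=[[0,0,0,0,0,0],[0,0,0,0,0,0],[0,0,0,0,0,0],[0,0,0,0,0,0],[0,0,0,0,0,0]])

```text
t: 14.3
tool_pos: [0.5179, 0.3167, 0.3402]
orientation: [2.22, 2.223, 0.0]
force: [-0.9, -0.4, 0.2]
opening: 0.0931
gripper_force: 0.0
```

Emit:
arm_command(increments=[[0,0,-0.05,0,0,0],[0,0,-0.15,0,0,0],[0,0,-0.3,0,0,0],[0,0,-0.45,0,0,0],[0,0,-0.5,0,0,0]])

```text
t: 14.92
tool_pos: [0.5182, 0.3169, 0.4444]
orientation: [2.219, 2.222, 0.009]
force: [0.4, 0.3, 0.2]
opening: 0.0931
gripper_force: 0.0
```

Emit:
arm_command(increments=[[-0.2,0,0,0,0,0],[-0.4,0,0,0,0,0],[-0.6,0,0,0,0,0],[-0.8,0,0,0,0,0],[-1,0,0,0,0,0]])

```text
t: 15.55
tool_pos: [0.5178, 0.1154, 0.4401]
orientation: [-2.22, -2.223, 0.0]
force: [0.0, 0.6, -0.6]
opening: 0.0928
gripper_force: 0.0
```

```bash
python3 - <<'E'
from h import *
p,r,s=pose(); print(p,s["opening"],s["force"]); c=read_camera("side");d=read_camera("top"); cv2.imwrite("pics/s5.png",cv2.resize(np.hstack([c["image"][200:400,200:400,::-1],d["image"][150:350,130:330,::-1]]),None,fx=2,fy=2))
E
```

```text
[0.51781209 0.11539806 0.44007081] 0.09280806414796586 [ 0.01573675  0.61130301 -0.59377967]
```

View pics/s5.png

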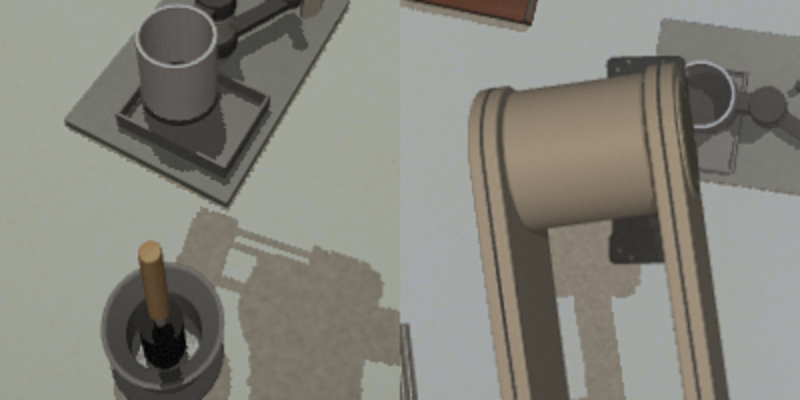

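The crops show the brush standing upright in its holder, handle top at (150,252) in the left crop, released. Next is the gate post.

Emit:
arm_command(increments=[[-0.2,0.01,0,0,0,0.011],[-0.4,0.015,0,0,0,0.021],[-0.6,0.02,0,0,0,0.032],[-0.8,0.026,0,0,0,0.042],[-0.98,0.026,0,0,0,0.053]])

```text
t: 16.27
tool_pos: [0.5236, -0.08, 0.44]
orientation: [-2.398, -2.029, -0.0]
force: [0.7, -0.0, 0.4]
opening: 0.0926
gripper_force: 0.0
```

Emit:
arm_command(increments=[[0,0,0,0,0,0],[0,0,0.1,0,0,0],[0,0,0.2,0,0,0],[0,0,0.2,0,0,0],[0,0,0.2,0,0,0]])

```text
t: 16.9
tool_pos: [0.5235, -0.0787, 0.3999]
orientation: [-2.396, -2.031, 0.0]
force: [0.2, 0.1, 0.4]
opening: 0.0928
gripper_force: 0.0
```

```bash
python3 - <<'E'
from h import *
p,r,s=pose(); print(p,s["force"],s["q"].round(2)); print(r.as_matrix().round(3)); print(go([.523,-.079,.29],r))
c=read_camera("top"); m=(c["image"].max(2)<60).astype(np.uint8)[205:250,325:375]
n,l,st,ce=cv2.connectedComponentsWithStats(m); print(st[1:],ce[1:])
E
```

```text
[ 0.52351233 -0.07873004  0.39990424] [0.18205833 0.09135667 0.4130821 ] [-0.25 -0.06  1.69  0.    1.51 -0.08]
[[ 0.164  0.987 -0.001]
 [ 0.987 -0.164  0.   ]
 [ 0.    -0.001 -1.   ]]
[-0.0018 -0.002   0.5495  0.      0.      0.    ]
[[ 1 20  1  1  1]
 [ 9 42 16  3 30]] [[ 1.         20.        ]
 [15.73333333 43.4       ]]
```

Descend over the post and grip it.

Emit:
arm_command(increments=[[0,0,0.12,0,0,0],[0,0,0.26,0,0,0],[0,0,0.4,0,0,0],[0,0,0.5,0,0,0],[0,0,0.55,0,0,0]])

```text
t: 17.58
tool_pos: [0.5235, -0.0792, 0.2897]
orientation: [-2.397, -2.03, 0.0]
force: [-0.2, 0.4, 0.1]
opening: 0.0927
gripper_force: 0.0
```

Emit:
arm_command(increments=[[0,0,0,0,0,0],[0,0,0,0,0,0],[0,0,0,0,0,0],[0,0,0,0,0,0],[0,0,0,0,0,0]], fingers=1, force=30)

```text
t: 18.2
tool_pos: [0.5236, -0.0793, 0.2904]
orientation: [2.397, 2.03, 0.0]
force: [-0.3, -0.4, 0.5]
opening: 0.0476
gripper_force: 0.0
```

Emit:
arm_command(increments=[[0,0,0,0,0,0],[0,0,0,0,0,0],[0,0,0,0,0,0],[0,0,0,0,0,0],[0,0,0,0,0,0]])

```text
t: 18.82
tool_pos: [0.5237, -0.0793, 0.2901]
orientation: [2.397, 2.03, 0.001]
force: [3.7, -0.2, -3.1]
opening: 0.0178
gripper_force: 30.0
```

```bash
python3 - <<'E'
from h import *
p,r,s=pose(); print(p,s["force"],s["opening"])
a=-.166; U=np.array([[np.cos(a),-np.sin(a)],[np.sin(a),np.cos(a)]]); r0=U@[-.046,-.095]
for f in (.15,.3,.45,.6,.75,.83,.9,.93):
    C=np.array([[np.cos(f),-np.sin(f)],[np.sin(f),np.cos(f)]]); d=C@r0-r0
    print(f,(r.inv().apply([*d,0])/.2).round(3))
E
```

```text
[ 0.52371086 -0.07932688  0.29014823] [ 3.72053882 -0.18126224 -3.06769735] 0.01782345850908159
0.15 [-0.029  0.074  0.   ]
0.3 [-0.047  0.151  0.   ]
0.45 [-0.053  0.229  0.   ]
0.6 [-0.047  0.308  0.   ]
0.75 [-0.03   0.385  0.   ]
0.83 [-0.016  0.425  0.   ]
0.9 [-0.001  0.459  0.   ]
0.93 [0.006 0.473 0.   ]
```

Emit:
arm_command(increments=[[-0.019,0.045,0,0,0,0],[-0.033,0.09,0,0,0,0],[-0.043,0.135,0,0,0,0],[-0.05,0.18,0,0,0,0],[-0.053,0.229,0,0,0,0]])

```text
t: 19.45
tool_pos: [0.5663, -0.0994, 0.2901]
orientation: [2.398, 2.029, -0.008]
force: [-8.5, -6.8, 4.0]
opening: 0.0173
gripper_force: 30.0
```

Emit:
arm_command(increments=[[0.003,0.045,0,0,0,0],[0.011,0.1,0,0,0,0],[0.023,0.156,0,0,0,0],[0.037,0.196,0,0,0,0],[0.048,0.222,0,0,0,0]])

```text
t: 20.08
tool_pos: [0.6121, -0.0963, 0.2902]
orientation: [-2.397, -2.03, 0.005]
force: [-7.3, -4.8, 4.3]
opening: 0.0174
gripper_force: 30.0
```

Emit:
arm_command(increments=[[0.002,0.005,0,0,0,0],[0.003,0.01,0,0,0,0],[0.003,0.01,0,0,0,0],[0.003,0.01,0,0,0,0],[0.003,0.01,0,0,0,0]])

```text
t: 20.7
tool_pos: [0.6138, -0.0959, 0.2902]
orientation: [-2.397, -2.03, 0.005]
force: [-7.5, -5.1, 5.4]
opening: 0.0177
gripper_force: 30.0
```

```bash
python3 - <<'E'
from h import *
p,r,s=pose(); print(p,s["force"],s["opening"],s["gripper_force"])
a=-.166
v=p[:2]-[.584,.0058]; f=np.arctan2(v[1],v[0])-a-np.arctan2(-.095,-.046); print("angle est",(f+np.pi)%(2*np.pi)-np.pi,np.hypot(*v), "swept", 2*np.arcsin(np.hypot(*(p[:2]-[.5237,-.0793]))/.21))
c=read_camera("side"); d=read_camera("top"); cv2.imwrite("pics/end.png",cv2.resize(np.hstack([c["image"][100:400,200:450,::-1],d["image"][50:350,150:450,::-1]]),None,fx=1.45,fy=1.45))
E
```

```text
[ 0.61381844 -0.09589412  0.29022927] [-7.47123224 -5.14518061  5.41675093] 0.01770376713164702 29.99926507472992
angle est 0.902158729714408 0.10597562843369875 swept 0.9030762442541709
```

View pics/end.png

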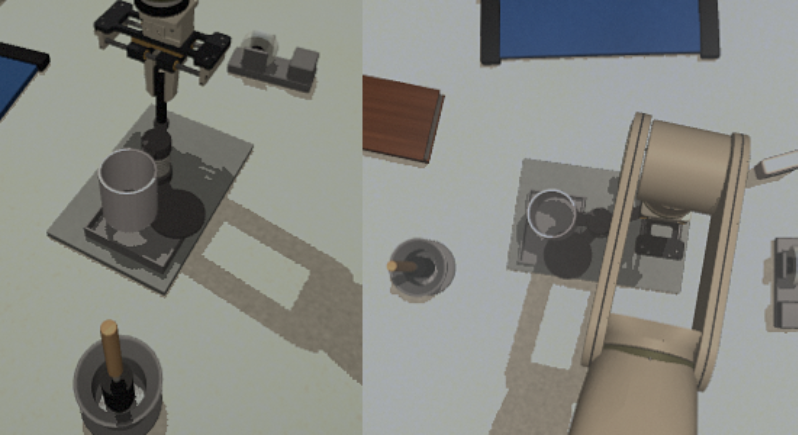

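The final view shows the gripper holding the post at the forward position, the gate plate swung out of the tube (178,215), and the brush upright in its holder. The swept angle is about 0.90 rad. I'll push 2 mm more to check the stop.

Emit:
arm_command(increments=[[0.003,0.01,0,0,0,0],[0.003,0.01,0,0,0,0],[0.003,0.01,0,0,0,0],[0.003,0.01,0,0,0,0],[0.003,0.01,0,0,0,0]])

```text
t: 21.42
tool_pos: [0.6152, -0.0958, 0.2902]
orientation: [-2.396, -2.028, 0.008]
force: [-14.0, -4.3, 8.5]
opening: 0.0176
gripper_force: 30.0
```

The push force rose by about 6 N over 1.4 mm, so the arm is firmly on its stop.

```bash
python3 -c "
from plant import *
print(close_job())"
```

```text
the job is handed in; nothing more can be done
None
```

I handed the job in at about 21 s: by tool position and camera, the brush was scrubbed down, up and down and stood back in its holder, and the gripper holds the gate arm at its stop (about 0.90 rad); no verdict was returned.

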